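Put the shears away in the notions drawer

TASK

Put the shears away: lay them flat, crossways, in the front compartment of the open drawer, setting them down rather than dropping them, and let go. Then slide the drawer fully shut without slamming it. Leave the other things on the table and on the drawer unit where they are.

Things in the scene. Friction and masses are not known exactly. Their poses are not given: they have to be found in the camera images.
- shears: Closed tailor's shears lying flat, left or right of the unit: steel blades, copper-coloured loops, 0.12-0.24 kg. Origin: underside, below the middle of the pivot block (44 mm in x, 26 in y, 11 tall), the place to grip, across y, near the centre of mass. +x: to the tip, 97 mm off (blades 18 mm wide, 10 thick); -x: to the end of the finger loops, 100 mm off (80 mm wide over both, 10 thick). z up.
- shears_tip (a point): Point of the shears' blades, 95 mm along +x from the shears' origin, 5 mm above their underside; axes as the shears.
- shears_loops (a point): Far end of the shears' finger loops, midway between the two, 98 mm along -x from the shears' origin, 5 mm above their underside; axes as the shears.
- unit: Small two-drawer unit, light wood, white fronts, fixed: 290 mm wide (y), 222 deep, 126 tall. Origin: on the table, under the middle of the front face of the shut drawers. Its +x points into the unit; it may be turned a little. The lower drawer is fixed shut; its bar pull is 36 mm above the table. The top board starts 16 mm behind the front face.
- drawer (a joint): How far the upper drawer is out, in m: 0 shut, up to 0.19; it starts 0.14 to 0.17 open. It slides along the unit's x and opens towards -x; it slides with light friction of about 1 N and stays where it is left, with no catch.
- drawer_floor (a point): Centre of the floor of the upper drawer's front compartment, 67.5 mm above the table; moves with the drawer, axes as the unit. Inside it is 136 mm in x, 248 in y. Heights above this floor: front board (-x, 14 mm thick) 47, side walls (6 thick) 31, divider (+x) 25, underside of unit's top board 46. It starts wholly out from under that board. Behind the divider: a narrow row of bobbins.
- drawer_pull (a point): Middle of the upper drawer's horizontal steel bar pull: 90 mm long along y, 10 mm thick, its axis 22 mm in front of the front board's outer face and 90.5 mm above the table; moves with the drawer, axes as the unit's. The board's outer face and the bar both may be pushed.
- snips: Bystander: small steel thread snips without finger loops, 115 mm long, 10 mm thick, loose, lying on the other side of the unit from the shears. Origin: underside at its middle; x along it to the tips.
- weight_a: Bystander: round dark steel pattern weight, 64 mm across, 36 mm tall with a 24 mm wide knob on top, loose, 0.45 kg. Origin: centre of its underside.
- weight_b: Bystander: round dark steel pattern weight, 64 mm across, 36 mm tall with a 24 mm wide knob on top, loose, 0.45 kg. Origin: centre of its underside. It stands low in front of the drawer unit, on the robot's side.
- pin_tin: Bystander: round flat aluminium pin tin with its lid on, 72 mm across, 26 mm tall, loose on top of the drawer unit. Origin: centre of its underside.
- oil_bottle: Bystander: orange plastic oil bottle with a white cap, 50 mm across, 120 mm tall, loose, standing. Origin: centre of its underside.
- rotary_cutter: Bystander: grey rotary cutter with a round 45 mm steel disc at one end, 168 mm long, lying loose. Origin: underside of its front part; x along it to the disc.

How it is judged:
On the way, in this order (a step that is already met when the one before it is completed fails the run):
1. the shears lie flat and released in the front compartment of the drawer, which is still open by more than 60 mm (x of shears in the frame of drawer_floor between -0.069 and 0.069 m and y of shears in the frame of drawer_floor between -0.125 and 0.125 m and z of shears in the frame of drawer_floor between -0.006 and 0.026 m and x of shears_tip in the frame of drawer_floor between -0.069 and 0.069 m and y of shears_tip in the frame of drawer_floor between -0.125 and 0.125 m and z of shears_tip in the frame of drawer_floor between -0.006 and 0.026 m and x of shears_loops in the frame of drawer_floor between -0.069 and 0.069 m and y of shears_loops in the frame of drawer_floor between -0.125 and 0.125 m and z of shears_loops in the frame of drawer_floor between -0.006 and 0.026 m and contact force between the fingers and shears below 0.05 N and linear speed of shears below 0.03 m/s and value of joint drawer above 0.06 m), for 0.2 s.
2. the drawer is fully shut, within 6 mm (value of joint drawer below 0.006 m), for 0.2 s.
At the end, for the whole second after the job is handed in: The upper drawer is shut to within 6 mm; the shears lie released and at rest inside its front compartment, flat: their origin, tip and loop end all between the compartment's walls and no more than 26 mm above its floor (x of shears in the frame of drawer_floor between -0.069 and 0.069 m and y of shears in the frame of drawer_floor between -0.125 and 0.125 m and z of shears in the frame of drawer_floor between -0.006 and 0.026 m and x of shears_tip in the frame of drawer_floor between -0.069 and 0.069 m and y of shears_tip in the frame of drawer_floor between -0.125 and 0.125 m and z of shears_tip in the frame of drawer_floor between -0.006 and 0.026 m and x of shears_loops in the frame of drawer_floor between -0.069 and 0.069 m and y of shears_loops in the frame of drawer_floor between -0.125 and 0.125 m and z of shears_loops in the frame of drawer_floor between -0.006 and 0.026 m and contact force between the fingers and shears below 0.05 N and linear speed of shears below 0.03 m/s and value of joint drawer below 0.006 m); the robot touches nothing.
It fails at once if the shears fall or fly free of the fingers faster than 0.8 m/s (a drop of more than about 30 mm) (linear speed of shears above 0.8 m/s and contact force between the fingers and shears below 0.05 N).
It fails at once if the drawer is slammed: closing faster than 0.5 m/s (velocity of joint drawer below -0.5 m/s).
It fails at once if a bystander (snips, weights, pin tin, oil bottle, rotary cutter) is moved by more than 40 mm (distance of any of snips, weight_a, weight_b, pin_tin, oil_bottle, rotary_cutter from where it was at the start of the episode above 0.04 m).
It also fails if it takes over 61 s, if anything falls off the work surface, if the arm or the gripper's body presses on something with over 40 N, if the wrist force passes 120 N, or if a joint passes its speed limit or range.

ROBOT

A 7-joint arm with a two-finger parallel gripper is mounted at the origin on the work surface. World frame = base frame: x ahead of the robot, y to its left, z up, the work surface at z = 0. Lengths are in m, angles in rad, forces in N, time in s.
With the tool pointing down it reaches from about 0.4 to 0.875 m from the base axis. Payload 19.3 kg.
Tool frame: the origin (TCP) lies at the very end of the fingers, on their centre line; the grasp point (between the pads) lies 19 mm behind it; z points along the fingers, y is the line along which they close (so a half turn about z gives the same grasp; the last joint's range is limited). The gripper opens to 85 mm and grips with 20 to 120 N. Pads are 22 mm wide; open, the fingers measure 114 mm over their backs; the gripper's body (76 mm by 85 mm) begins 54 mm behind the grasp point. The pads swing forward as they close: fully open they stand 13 mm farther back than shut.
Start: joints at [-1.206, 0.521, -0.036, 1.599, 0.021, 1.021, -0.113], TCP at [0.263, 0.567, 0.231] pointing down, gripper open.
Joint ranges: [-2.91, 2.91], [-0.3, 2.13], [-1.5, 1.42], [0.17, 2.43], [-1.26, 4.41], [0.16, 1.93], [-2.52, 2.52]. Speed limits (rad/s): [1.89, 1.89, 2.39, 2.39, 3.01, 3.01, 3.01].

INTERFACE

Orientations are given as [roll, pitch, yaw] about the fixed x, y, z axes, in that order (R = Rz(yaw) Ry(pitch) Rx(roll)).
In Python, from workcell import monitor, optics, job_done gives the robot as it stands.
- The arm moves only by the shell command python3 -m handwheel 'ROWS' [FORCE]. ROWS is JSON, a list of rows, each an object of numbers: "dx", "dy", "dz": the shift along the tool's x, y, z in cm; "wx", "wy", "wz": the turn, a rotation vector about the tool's x, y, z in rad; "claw": the opening in per cent of the stroke, from 0 (shut) to 100 (fully open). A call has 1 to 8 rows; each row shifts and turns the commanded pose from where the row before left it, along the tool's axes as they then stand; what a row does not reach is not made up. A row lasts 1/8 s, in which the tool goes at most 62.5 mm and 10.7 degrees, less where a joint would pass 70% of its speed; a pose out of reach is approached as far as the arm can. A call with a gripper value outside its range is refused whole. The fingers move at their own pace and stop on an object; FORCE is the grip in N (left out, the last holds). Time passes only in rows, so rows that do not move let the fingers close. It gives the time, the measured TCP pose, the force, the opening and the grip force at its end, in the units of the state.
- monitor.observe(): the state, without advancing time (a new reading comes with each control period).
- optics.grab_frame(name): name is "scene" or "top"; returns a dict with "frame" (480x640x3 uint8, blue, green, red), "fovy" (degrees; the focal length in pixels is half the picture's height over the tangent of half this angle, whatever the lens; pixels are square), "cx", "cy" (the principal point, pixels), "R" (3x3) and "t" (3): a world point X has camera coordinates R X + t. Camera axes: x right, y down, z forward; pixel columns grow to the right and rows downward; lengths in m; the calibration is good to about 2 mm. A picture is of the moment at which its call begins. There is no depth.
- job_done(): hands the job in; it is judged then, once.
Trained networks look in the newest picture that a camera, given by its name, has taken for a name from the list of things; names that differ only in an ending like _2 or _b are one class to them, and where a whole thing is asked for, a point or a joint stands for the part that bears it (a point fixed in the world has none). Each returns a list of dicts, best first, with "p" (0 to 1); they miss things now and then, are a little off and sometimes report something else, mostly with a low value. They report only what shows in the picture. A call takes as long as a camera call.
- optics.masks_of(name, camera): "region" (480x640 bool, what is visible of it) and "rect" ([left, top, width, height] in pixels, round what is visible of it).
The state is a dict: "clock": time; "qpos": joint angles; "qd": joint speeds; "joint_efforts": joint torques, N m; "position": TCP position; "tool_rot": TCP orientation; "force": force on the tool from outside, world axes, zero at the start; "moment": the same for the moment, N m; "grip_width": finger opening in m; "finger_force": force on a finger pad.
Only numpy, scipy, OpenCV 4.12 (cv2) and the standard library are available. Lean on these libraries where they do the work, as an engineer would, in place of code of your own. Each camera call takes 0.05 s, during which the arm holds its last target. There are 200 camera calls.

## Working session

There is one attempt and no reset: what is moved stays moved. The work goes in short steps, Python scripts to look and compute and a shell command to move; the robot and the scene stay as the last step left them, time stands still between calls to the robot, and variables do not carry over. Pictures are saved under pics/ and viewed, at most 10 in all, crops included, and the job is handed in when it is done.

```bash
mkdir -p pics
cat > h.py <<'E'
import numpy as np, cv2
from workcell import monitor, optics
def cam(n):
    f=optics.grab_frame(n); f['R']=np.array(f['R']); f['t']=np.array(f['t'])
    f['f']=240/np.tan(np.radians(f['fovy'])/2); return f
def ray(f,u,v,z):
    d=f['R'].T@np.array([(u-f['cx'])/f['f'],(v-f['cy'])/f['f'],1]); c=-f['R'].T@f['t']
    return c+d*(z-c[2])/d[2]
def proj(f,X):
    p=f['R']@np.array(X)+f['t']; return p[:2]/p[2]*f['f']+[f['cx'],f['cy']]
E
python3 - <<'E'
from h import *
for n in('scene','top'):
    f=cam(n); cv2.imwrite(f'pics/{n}0.png',f['frame']); print(n,f['fovy'],f['cx'],f['cy'],-f['R'].T@f['t'],f['R'][2])
    for k in('shears','unit','snips','weight_a','pin_tin','oil_bottle','rotary_cutter','drawer_floor'):
        for m in optics.masks_of(k,n)[:2]: 
            ys,xs=np.nonzero(m['region']);print(k,round(m['p'],2),m['rect'],xs.mean().round(),ys.mean().round())
print(monitor.observe())
E
```

```text
scene 53.10569284696486 309.98040910439397 240.81481438343093 [ 1.09623834 -0.22576611  1.05702369] [-0.47171462  0.26665913 -0.8404631 ]
shears 0.77 [352.3, 169.3, 36.7, 57.9] 371.0 195.0
shears 0.32 [128.2, 294.7, 17.0, 40.0] 137.0 314.0
unit 0.78 [202.9, 220.3, 203.7, 219.4] 303.0 327.0
snips 0.75 [127.0, 295.1, 18.2, 37.3] 137.0 313.0
weight_a 0.62 [256.6, 216.5, 24.2, 19.7] 268.0 227.0
weight_a 0.55 [423.2, 236.6, 28.6, 22.6] 436.0 249.0
pin_tin 0.56 [288.8, 314.2, 34.1, 35.9] 306.0 334.0
oil_bottle 0.84 [154.1, 378.4, 31.8, 30.3] 169.0 394.0
oil_bottle 0.67 [127.1, 292.9, 19.1, 39.1] 136.0 311.0
rotary_cutter 0.88 [425.6, 164.0, 45.1, 40.7] 448.0 183.0
drawer_floor 0.68 [203.1, 220.1, 138.0, 112.9] 271.0 276.0
top 50.65478205635952 320.99186673096835 229.92802508424555 [0.41659502 0.0760979  1.17020276] [ 0.14958747 -0.01578922 -0.98862242]
shears 0.6 [176.6, 238.2, 38.0, 84.3] 199.0 287.0
shears 0.49 [482.7, 166.2, 31.7, 29.0] 498.0 180.0
unit 0.37 [301.0, 174.9, 129.8, 99.1] 365.0 220.0
snips 0.66 [297.7, 81.8, 139.8, 188.5] 366.0 173.0
snips 0.64 [491.3, 259.3, 15.5, 48.2] 4
[... 334 characters left out ...]
220.0
{'clock': 0.9, 'qpos': array([-1.2061919 ,  0.52137681, -0.03629105,  1.59949762,  0.02118261,
        1.02104955, -0.11279881]), 'qd': array([-0.00103346,  0.00135569, -0.00087021,  0.00139147, -0.00028801,
       -0.0005273 ,  0.00052647]), 'joint_efforts': array([ 6.73779887e-04, -9.26803780e+01,  1.97808579e+00, -3.70237541e+01,
        1.79512514e-02,  2.02178860e-03,  2.26634234e-05]), 'position': array([0.26329607, 0.56684577, 0.23130619]), 'tool_rot': array([ 3.14154105e+00, -1.68612397e-05,  2.70672961e+00]), 'force': array([-0.38661695,  0.52549743, -0.37244148]), 'moment': array([-0.06657455, -0.02387847,  0.00961601]), 'finger_force': 0.0, 'grip_width': 0.08551311600243253}
```

View pics/top0.png

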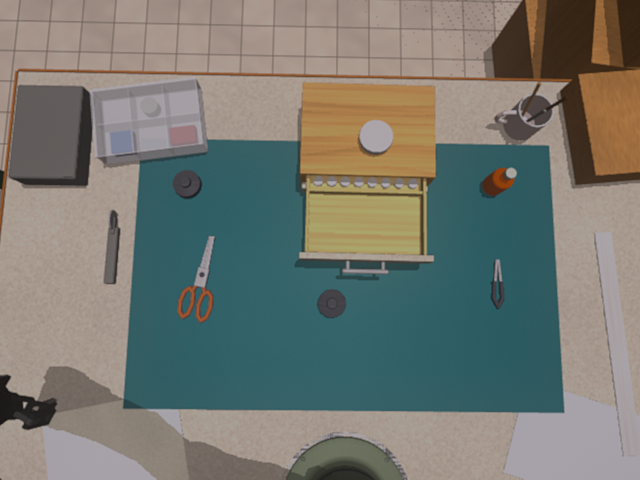

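View pics/scene0.png

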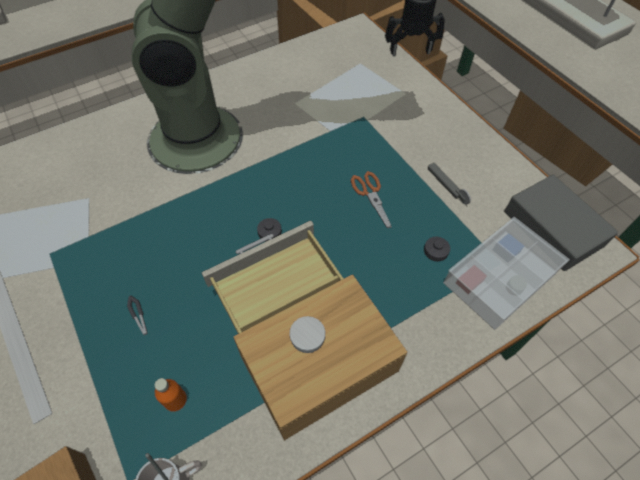

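The top view shows the shears left of the unit: loops at about (196,303), tip (212,237), pivot (203,273). The drawer's front board is at row 258, with the pull at (365,270). Weight_b is at (331,303), just in front of the drawer. The scene view shows the same layout. I'll zoom in for edges.

Run:
```python
from h import *
f=cam('top'); im=f['frame']
cv2.imwrite('pics/crop1.png',cv2.resize(im[160:290,290:445],None,fx=4.5,fy=4.5,interpolation=cv2.INTER_CUBIC))
m=optics.masks_of('shears','top')[0]['region'].astype(np.uint8)
# metric table points of mask
ys,xs=np.nonzero(m); P=np.array([ray(f,u,v,.008)[:2] for u,v in zip(xs,ys)])
box=cv2.minAreaRect((P*1000).astype(np.float32)); print('shears rect',box)
c,d=P.mean(0),np.linalg.svd(P-P.mean(0))[2][0]; s=(P-c)@d; print(c,d,np.degrees(np.arctan2(d[1],d[0])),s.min(),s.max())
print('tip',ray(f,212,237,.008),'pivot',ray(f,203,273,.008),'loopsend L,R',ray(f,184,317,.008),ray(f,204,321,.008))
for u,v,z in((301,177,.126),(436,177,.126),(299,259,.1145),(433,259,.1145),(366,271,.09),(331,303,.03)): print(u,v,ray(f,u,v,z))
```

```text
shears rect ((476.2048034667969, 342.728759765625), (194.7322998046875, 81.0657958984375), 2.4353461265563965)
[0.45581246 0.33408494] [-0.98398148  0.17827069] 169.7309514411841 -0.12171965598034833 0.07422290256011714
tip [0.57258102 0.30855552 0.008     ] pivot [0.48952974 0.32544993 0.008     ] loopsend L,R [0.39025266 0.36352228 0.008     ] [0.38186076 0.31831537 0.008     ]
301 177 [0.68721609 0.10292526 0.126     ]
436 177 [ 0.69162533 -0.1837552   0.126     ]
299 259 [0.51438137 0.10445542 0.1145    ]
433 259 [ 0.51787475 -0.176203    0.1145    ]
366 271 [ 0.49277925 -0.03807349  0.09      ]
331 303 [0.42487364 0.0338227  0.03      ]
```

View pics/crop1.png

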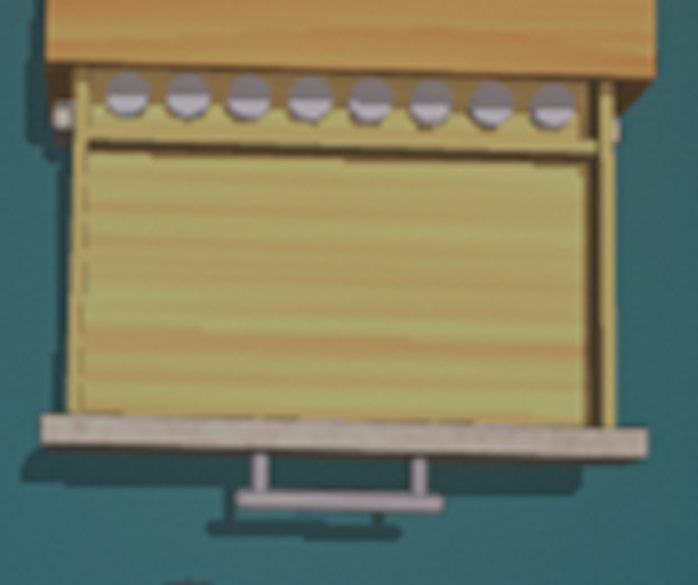

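The crop shows the drawer clearly: front board top from crop (41,443) to (648,458) at its outer edge, unit board edge from (46,62) to (655,77), and pull from (235,498) to (443,505).

Run:
```python
from h import *
f=cam('top')
g=lambda u,v,z: ray(f,u/4.5+290-.4,v/4.5+160-.4,z)[:2]
def show(n,a,b): print(n,a,b,'mid',(a+b)/2,'len',np.linalg.norm(a-b),'yaw',np.arctan2(-(b-a)[0],(b-a)[1])+0, np.arctan2((a-b)[1],(a-b)[0])-np.pi/2); return (a+b)/2
bo=show('board outer',g(41,443,.1145),g(648,458,.1145))
bi=show('board inner',g(45,415,.1145),g(648,430,.1145))
tb=show('top board',g(46,62,.126),g(655,77,.126))
pl=show('pull',g(235,498,.0905),g(443,505,.0905))
dv=show('divider top front',g(90,142+8,.0925),g(598,155,.0925))
print('open ~',np.linalg.norm(tb-bo)-.016, 'gap inner-divider', np.linalg.norm(bi-dv))
# tip direction from shears
tip=ray(f,212,237,.008)[:2]; le=(ray(f,184,317,.008)+ray(f,204,321,.008))[:2]/2
print('len',np.linalg.norm(tip-le),'yaw',np.arctan2(*(tip-le)[::-1]),'origin',le+(tip-le)*100/197)
im=f['frame'][225:330,160:230]; cv2.imwrite('pics/sh.png',cv2.resize(im,None,fx=5,fy=5,interpolation=cv2.INTER_CUBIC))
```

```text
board outer [0.51637287 0.10509239] [ 0.51289522 -0.17735323] mid [ 0.51463404 -0.03613042] len 0.28246702165850024 yaw 3.1292806455860567 -0.012312008003736663
board inner [0.5294408  0.10346198] [ 0.5259818  -0.17764759] mid [ 0.5277113  -0.03709281] len 0.2811308526046494 yaw 3.12928845724954 -0.012304196340253482
top board [0.69505608 0.10554849] [ 0.69222875 -0.18196785] mid [ 0.69364241 -0.03820968] len 0.28753023541598566 yaw 3.1317593308812612 -0.0098333227085321
pull [0.49368409 0.0135505 ] [ 0.49155863 -0.08509456] mid [ 0.49262136 -0.03577203] len 0.09866795842496814 yaw 3.1200494515513166 -0.021543202038476483
divider top front [0.6606169  0.08451849] [ 0.66178129 -0.16161732] mid [ 0.66119909 -0.03854942] len 0.2461385661146209 yaw -3.136862001292209 0.004730652297584292
open ~ 0.16302044467302645 gap inner-divider 0.13349573953110086
len 0.18931112450461934 yaw -0.1717968392445714 origin [0.4807391  0.32449075]
```

View pics/sh.png

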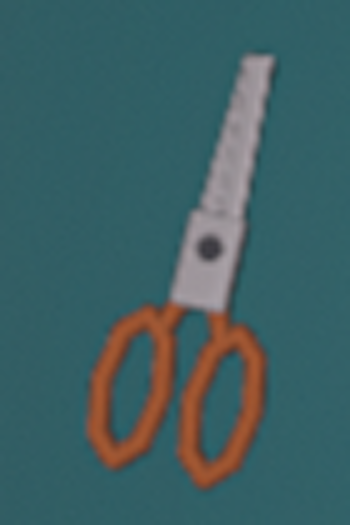

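The crop shows the tip at crop (259,57), the block's centre at (208,260) and the loop ends at (113,468) and (204,487).

```bash
cat >> h.py <<'E'
from scipy.spatial.transform import Rotation as Ro
def delta(xyz,yaw):
    "shift (cm) in present tool axes and wz to target; tool down"
    s=monitor.observe(); R=Ro.from_euler('xyz',s['tool_rot']).as_matrix()
    d=R.T@(np.array(xyz)-s['position'])*100
    rv=Ro.from_matrix(R.T@Ro.from_euler('xyz',[np.pi,0,yaw]).as_matrix()).as_rotvec()
    print('t',s['clock'],'pos',s['position'].round(4),'yaw',s['tool_rot'].round(4),'F',s['force'].round(1),'w',s['grip_width'],s['finger_force'],'q7',s['qpos'][6]); print('shift cm',d.round(2),'turn',rv.round(3))
E
python3 - <<'E'
from h import *
f=cam('top')
g=lambda u,v,z: ray(f,u/5+160-.4,v/5+225-.4,z)[:2]
tip=g(259,57,.009); le=(g(113,468,.008)+g(204,487,.008))/2; b=g(208,260,.011)
dd=tip-le; yaw=np.arctan2(dd[1],dd[0]); print(np.linalg.norm(dd),yaw,'o from ends',le+dd*.508,'block',b)
e1=g(193,210,.011)-g(170,303,.011);e2=g(245,218,.011)-g(225,310,.011);print(np.arctan2(*e1[::-1]),np.arctan2(*e2[::-1]))
f2=cam('scene'); m=optics.masks_of('shears','scene')[0]['region']
ys,xs=np.nonzero(m);P=np.array([ray(f2,u,v,.008)[:2] for u,v in zip(xs,ys)]);print('scene centroid',P.mean(0),'minrect',cv2.minAreaRect((P*1000).astype(np.float32)))
delta([b[0],b[1],.11],np.pi+yaw)
E
```

```text
0.19474241387792104 -0.19122185187470303 o from ends [0.48068511 0.32804191] block [0.48113253 0.32850706]
-0.19628296240119378 -0.1707251476753159
scene centroid [0.45920137 0.32968945] minrect ((473.70855712890625, 316.857177734375), (76.22456359863281, 200.21192932128906), 69.76495361328125)
t 1.2 pos [0.2633 0.5668 0.2313] yaw [ 3.1416 -0.      2.7068] F [0.8 1.2 0.1] w 0.08506012508835283 0.0 q7 -0.11276636617895877
shift cm [-29.8  -12.44  12.13] turn [ 0.    -0.    -0.244]
```

```bash
python3 -m handwheel '[{"dx":-4.3,"dy":-1.8,"dz":1.2},{"dx":-4.3,"dy":-1.8,"dz":1.2},{"dx":-4.3,"dy":-1.8,"dz":1.2},{"dx":-4.3,"dy":-1.8,"dz":1.2},{"dx":-4.3,"dy":-1.8,"dz":1.2},{"dx":-4.3,"dy":-1.8,"dz":1.2},{"dx":-4,"dy":-1.6,"dz":1.2},{"wz":-0.12,"claw":75}]' 40
python3 -m handwheel '[{"wz":-0.12},{},{}]'
python3 - <<'E'
from h import *
delta([.481,.328,.003],np.pi-.188)
f=cam('top'); cv2.imwrite('pics/a.png',cv2.resize(f['frame'][200:350,130:280],None,fx=4,fy=4,interpolation=cv2.INTER_CUBIC))
E
```

```text
t 1.2 pos [0.2633 0.5668 0.2313] yaw [ 3.1416 -0.      2.7068] F [0.8 1.2 0.1] w 0.08506012508835283 0.0 q7 -0.11276636617895877
shift cm [-29.81 -12.49  22.83] turn [ 0.    -0.    -0.247]schema error: expected keys dx, dy, dz, wx, wy, wz, claw
schema error: expected keys dx, dy, dz, wx, wy, wz, claw
```

All keys are needed in every row.

```bash
python3 -m handwheel '[{"dx":-4.3,"dy":-1.8,"dz":1.2,"wx":0,"wy":0,"wz":0,"claw":75},{"dx":-4.3,"dy":-1.8,"dz":1.2,"wx":0,"wy":0,"wz":0,"claw":75},{"dx":-4.3,"dy":-1.8,"dz":1.2,"wx":0,"wy":0,"wz":0,"claw":75},{"dx":-4.3,"dy":-1.8,"dz":1.2,"wx":0,"wy":0,"wz":0,"claw":75},{"dx":-4.3,"dy":-1.8,"dz":1.2,"wx":0,"wy":0,"wz":0,"claw":75},{"dx":-4.3,"dy":-1.8,"dz":1.2,"wx":0,"wy":0,"wz":0,"claw":75},{"dx":-4,"dy":-1.6,"dz":1.2,"wx":0,"wy":0,"wz":0,"claw":75},{"dx":0,"dy":0,"dz":0,"wx":0,"wy":0,"wz":-0.12,"claw":75}]' 40
python3 -m handwheel '[{"dx":0,"dy":0,"dz":0,"wx":0,"wy":0,"wz":-0.12,"claw":75},{"dx":0,"dy":0,"dz":0,"wx":0,"wy":0,"wz":0,"claw":75},{"dx":0,"dy":0,"dz":0,"wx":0,"wy":0,"wz":0,"claw":75}]'
python3 - <<'E'
from h import *
delta([.481,.328,.003],np.pi-.188)
f=cam('scene'); cv2.imwrite('pics/a.png',cv2.resize(f['frame'][100:260,290:490],None,fx=3.5,fy=3.5,interpolation=cv2.INTER_CUBIC))
E
```

```text
clock: 2.25
position: [0.4834, 0.3254, 0.1464]
tool_rot: [-3.14, 0.001, 2.824]
force: [-0.6, 0.8, -0.3]
grip_width: 0.0637
finger_force: 0.0
clock: 2.62
position: [0.4813, 0.3289, 0.1473]
tool_rot: [3.142, -0.0, 2.944]
force: [0.1, -0.1, -0.4]
grip_width: 0.064
finger_force: 0.0
t 2.625 pos [0.4813 0.3289 0.1473] yaw [ 3.1416 -0.      2.944 ] F [ 0.1 -0.1 -0.4] w 0.06396949206346313 0.0 q7 0.6260643143320324
shift cm [ 1.000e-02 -9.000e-02  1.443e+01] turn [ 0.   -0.   -0.01]
```

```bash
python3 -m handwheel '[{"dx":0,"dy":-0.1,"dz":4,"wx":0,"wy":0,"wz":0,"claw":70},{"dx":0,"dy":0,"dz":4,"wx":0,"wy":0,"wz":0,"claw":70},{"dx":0,"dy":0,"dz":3,"wx":0,"wy":0,"wz":0,"claw":70},{"dx":0,"dy":0,"dz":2,"wx":0,"wy":0,"wz":0,"claw":70},{"dx":0,"dy":0,"dz":1.0,"wx":0,"wy":0,"wz":0,"claw":70},{"dx":0,"dy":0,"dz":0.4,"wx":0,"wy":0,"wz":0,"claw":70},{"dx":0,"dy":0,"dz":0,"wx":0,"wy":0,"wz":0,"claw":70},{"dx":0,"dy":0,"dz":0,"wx":0,"wy":0,"wz":0,"claw":70}]' 40
python3 -m handwheel '[{"dx":0,"dy":0,"dz":0,"wx":0,"wy":0,"wz":0,"claw":0},{"dx":0,"dy":0,"dz":0,"wx":0,"wy":0,"wz":0,"claw":0},{"dx":0,"dy":0,"dz":0,"wx":0,"wy":0,"wz":0,"claw":0},{"dx":0,"dy":0,"dz":0,"wx":0,"wy":0,"wz":0,"claw":0},{"dx":0,"dy":0,"dz":0,"wx":0,"wy":0,"wz":0,"claw":0},{"dx":0,"dy":0,"dz":0,"wx":0,"wy":0,"wz":0,"claw":0}]' 40
```

```text
clock: 3.68
position: [0.4815, 0.3281, 0.004]
tool_rot: [3.141, 0.001, 2.947]
force: [0.2, 0.3, 0.7]
grip_width: 0.0596
finger_force: 0.0
clock: 4.42
position: [0.4813, 0.328, 0.0038]
tool_rot: [3.141, 0.0, 2.947]
force: [-0.9, -0.7, 7.3]
grip_width: 0.0248
finger_force: 39.2
```

```bash
python3 -m handwheel '[{"dx":0,"dy":0,"dz":-1,"wx":0,"wy":0,"wz":0,"claw":0},{"dx":0,"dy":0,"dz":-2,"wx":0,"wy":0,"wz":0,"claw":0},{"dx":0,"dy":0,"dz":-3.5,"wx":0,"wy":0,"wz":0,"claw":0},{"dx":0,"dy":0,"dz":-3.5,"wx":0,"wy":0,"wz":0,"claw":0},{"dx":0,"dy":0,"dz":-3.5,"wx":0,"wy":0,"wz":0,"claw":0},{"dx":0,"dy":0,"dz":-3.5,"wx":0,"wy":0,"wz":0,"claw":0},{"dx":0,"dy":0,"dz":-1,"wx":0,"wy":0,"wz":0,"claw":0},{"dx":0,"dy":0,"dz":0,"wx":0,"wy":0,"wz":0,"claw":0}]' 70
python3 -m handwheel '[{"dx":0,"dy":0,"dz":0,"wx":0,"wy":0,"wz":0.17,"claw":0},{"dx":0,"dy":0,"dz":0,"wx":0,"wy":0,"wz":0.17,"claw":0},{"dx":0,"dy":0,"dz":0,"wx":0,"wy":0,"wz":0.17,"claw":0},{"dx":0,"dy":0,"dz":0,"wx":0,"wy":0,"wz":0.17,"claw":0},{"dx":0,"dy":0,"dz":0,"wx":0,"wy":0,"wz":0.17,"claw":0},{"dx":0,"dy":0,"dz":0,"wx":0,"wy":0,"wz":0.17,"claw":0},{"dx":0,"dy":0,"dz":0,"wx":0,"wy":0,"wz":0.17,"claw":0},{"dx":0,"dy":0,"dz":0,"wx":0,"wy":0,"wz":0.17,"claw":0}]'
python3 - <<'E'
from h import *
delta([.597,-.037,.18],np.pi/2-.012)
E
```

```text
clock: 5.42
position: [0.4811, 0.3279, 0.1839]
tool_rot: [3.141, 0.001, 2.947]
force: [-0.1, 0.4, -1.9]
grip_width: 0.0236
finger_force: 68.9
clock: 6.42
position: [0.4805, 0.3274, 0.1819]
tool_rot: [-3.14, 0.002, 1.581]
force: [0.7, 0.8, -1.1]
grip_width: 0.0232
finger_force: 68.9
t 6.425 pos [0.4805 0.3274 0.1819] yaw [-3.1401e+00  1.7000e-03  1.5812e+00] F [ 0.7  0.8 -1.1] w 0.023166437240663623 68.85486245155334 q7 -0.5250438405497652
shift cm [-36.55  11.27   0.24] turn [-0.001  0.002  0.022]
```

```bash
python3 -m handwheel '[{"dx":-4.6,"dy":1.4,"dz":0,"wx":0,"wy":0,"wz":0.02,"claw":0},{"dx":-4.6,"dy":1.4,"dz":0,"wx":0,"wy":0,"wz":0,"claw":0},{"dx":-4.6,"dy":1.4,"dz":0,"wx":0,"wy":0,"wz":0,"claw":0},{"dx":-4.6,"dy":1.4,"dz":0,"wx":0,"wy":0,"wz":0,"claw":0},{"dx":-4.6,"dy":1.4,"dz":0,"wx":0,"wy":0,"wz":0,"claw":0},{"dx":-4.6,"dy":1.4,"dz":0,"wx":0,"wy":0,"wz":0,"claw":0},{"dx":-4.6,"dy":1.4,"dz":0,"wx":0,"wy":0,"wz":0,"claw":0},{"dx":-4.2,"dy":1.4,"dz":0,"wx":0,"wy":0,"wz":0,"claw":0}]'
python3 -m handwheel '[{"dx":0,"dy":0,"dz":0,"wx":0,"wy":0,"wz":0,"claw":0},{"dx":0,"dy":0,"dz":0,"wx":0,"wy":0,"wz":0,"claw":0}]'
python3 - <<'E'
from h import *
delta([.597,-.037,.0725],np.pi/2-.012)
a=cam('top')['frame'][140:320,270:460]; b=cam('scene')['frame'][180:360,190:380]
cv2.imwrite('pics/over.png',cv2.resize(np.hstack([a,b]),None,fx=2.1,fy=2.1,interpolation=cv2.INTER_CUBIC))
E
```

```text
clock: 7.42
position: [0.5922, -0.0381, 0.182]
tool_rot: [-3.14, 0.001, 1.566]
force: [-0.3, -0.2, -0.3]
grip_width: 0.0234
finger_force: 68.9
clock: 7.68
position: [0.5919, -0.036, 0.1822]
tool_rot: [-3.14, -0.0, 1.567]
force: [-0.8, 1.3, -1.7]
grip_width: 0.0234
finger_force: 68.9
t 7.675 pos [ 0.5919 -0.036   0.1822] yaw [-3.1396 -0.      1.5667] F [-0.8  1.3 -1.7] w 0.02337759331602295 68.94824624061584 q7 0.13908234554588395
shift cm [-0.1   0.53 10.97] turn [-0.002 -0.     0.008]
```

View pics/over.png

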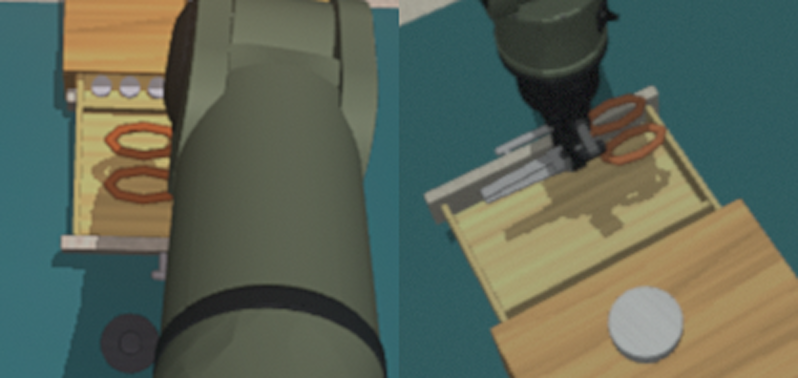

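Left panel (top camera): the loops sit over the compartment. Right panel (scene): the shears are level and crossways over the drawer, tip towards -y. Next is lowering them gently.

```bash
python3 -m handwheel '[{"dx":-0.1,"dy":0.5,"dz":2.5,"wx":0,"wy":0,"wz":0,"claw":0},{"dx":0,"dy":0,"dz":2.5,"wx":0,"wy":0,"wz":0,"claw":0},{"dx":0,"dy":0,"dz":2.0,"wx":0,"wy":0,"wz":0,"claw":0},{"dx":0,"dy":0,"dz":1.5,"wx":0,"wy":0,"wz":0,"claw":0},{"dx":0,"dy":0,"dz":1.0,"wx":0,"wy":0,"wz":0,"claw":0},{"dx":0,"dy":0,"dz":0.7,"wx":0,"wy":0,"wz":0,"claw":0},{"dx":0,"dy":0,"dz":0.3,"wx":0,"wy":0,"wz":0,"claw":0},{"dx":0,"dy":0,"dz":0,"wx":0,"wy":0,"wz":0,"claw":0}]'
python3 -m handwheel '[{"dx":0,"dy":0,"dz":0.2,"wx":0,"wy":0,"wz":0,"claw":0},{"dx":0,"dy":0,"dz":0.2,"wx":0,"wy":0,"wz":0,"claw":0},{"dx":0,"dy":0,"dz":0,"wx":0,"wy":0,"wz":0,"claw":0}]'
```

```text
clock: 8.78
position: [0.5977, -0.0374, 0.0785]
tool_rot: [3.141, 0.0, 1.567]
force: [-0.3, 0.4, -1.6]
grip_width: 0.0236
finger_force: 69.0
clock: 9.15
position: [0.5975, -0.0373, 0.0742]
tool_rot: [-3.141, 0.0, 1.567]
force: [-0.3, -0.1, -1.0]
grip_width: 0.0236
finger_force: 69.0
```

```bash
python3 -m handwheel '[{"dx":0,"dy":0,"dz":0.2,"wx":0,"wy":0,"wz":0,"claw":0},{"dx":0,"dy":0,"dz":0,"wx":0,"wy":0,"wz":0,"claw":0}]'
python3 -m handwheel '[{"dx":0,"dy":0,"dz":0.1,"wx":0,"wy":0,"wz":0,"claw":0},{"dx":0,"dy":0,"dz":0,"wx":0,"wy":0,"wz":0,"claw":0}]'
```

```text
clock: 9.4
position: [0.5975, -0.0373, 0.0721]
tool_rot: [-3.141, 0.0, 1.567]
force: [-0.2, -0.6, -0.5]
grip_width: 0.0235
finger_force: 69.0
clock: 9.65
position: [0.5978, -0.0374, 0.0715]
tool_rot: [3.141, 0.0, 1.567]
force: [0.4, -1.0, 2.8]
grip_width: 0.0235
finger_force: 69.3
```

The floor takes the load (force z rose to +2.8 N), so I release and rise.

```bash
python3 -m handwheel '[{"dx":0,"dy":0,"dz":0,"wx":0,"wy":0,"wz":0,"claw":55},{"dx":0,"dy":0,"dz":0,"wx":0,"wy":0,"wz":0,"claw":55},{"dx":0,"dy":0,"dz":0,"wx":0,"wy":0,"wz":0,"claw":55},{"dx":0,"dy":0,"dz":0,"wx":0,"wy":0,"wz":0,"claw":55},{"dx":0,"dy":0,"dz":-1,"wx":0,"wy":0,"wz":0,"claw":55},{"dx":0,"dy":0,"dz":-3,"wx":0,"wy":0,"wz":0,"claw":55},{"dx":0,"dy":0,"dz":-4,"wx":0,"wy":0,"wz":0,"claw":55},{"dx":0,"dy":0,"dz":-3,"wx":0,"wy":0,"wz":0,"claw":55}]'
python3 -m handwheel '[{"dx":0,"dy":-4,"dz":0,"wx":0,"wy":0,"wz":0,"claw":0},{"dx":0,"dy":-4,"dz":0,"wx":0,"wy":0,"wz":0,"claw":0},{"dx":0,"dy":-4,"dz":0,"wx":0,"wy":0,"wz":0,"claw":0},{"dx":0,"dy":-3,"dz":0,"wx":0,"wy":0,"wz":0,"claw":0},{"dx":0,"dy":0,"dz":0,"wx":0,"wy":0,"wz":0,"claw":0},{"dx":0,"dy":0,"dz":0,"wx":0,"wy":0,"wz":0,"claw":0}]'
python3 - <<'E'
from h import *
delta([.45,-.04,.08],np.pi/2-.012)
b=cam('scene')['frame'][160:360,180:400]
cv2.imwrite('pics/rel.png',cv2.resize(b,None,fx=3,fy=3,interpolation=cv2.INTER_CUBIC))
E
```

```text
clock: 10.65
position: [0.5978, -0.0375, 0.1836]
tool_rot: [3.14, 0.0, 1.567]
force: [0.5, 0.6, 0.7]
grip_width: 0.0471
finger_force: 0.0
clock: 11.4
position: [0.4484, -0.0366, 0.1819]
tool_rot: [3.14, -0.0, 1.567]
force: [0.6, 0.3, -0.1]
grip_width: -0.0001
finger_force: 0.0
t 11.4 pos [ 0.4484 -0.0366  0.1819] yaw [ 3.1403e+00 -2.0000e-04  1.5669e+00] F [ 0.6  0.3 -0.1] w -0.00013106208020481432 0.0 q7 0.11219887553602727
shift cm [-0.34  0.15 10.19] turn [ 0.001 -0.     0.008]
```

View pics/rel.png

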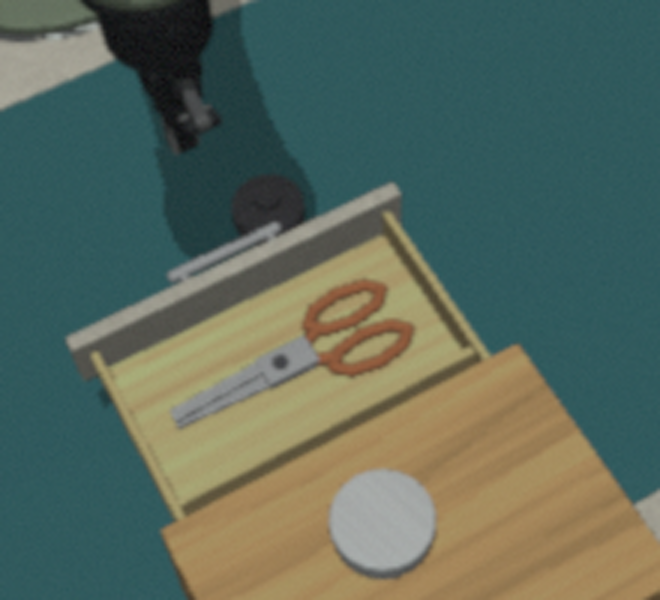

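Shears lie flat in the compartment, blade tip at crop (175,415), loops at (400,340). The fingers are empty and in front of the pull. Now I lower and push.

```bash
python3 -m handwheel '[{"dx":0,"dy":0,"dz":3.5,"wx":0,"wy":0,"wz":0,"claw":0},{"dx":0,"dy":0,"dz":3.5,"wx":0,"wy":0,"wz":0,"claw":0},{"dx":0,"dy":0,"dz":2,"wx":0,"wy":0,"wz":0,"claw":0},{"dx":0,"dy":0,"dz":0.9,"wx":0,"wy":0,"wz":0,"claw":0},{"dx":0,"dy":0,"dz":0,"wx":0,"wy":0,"wz":0,"claw":0}]'
python3 -m handwheel '[{"dx":0,"dy":1,"dz":0,"wx":0,"wy":0,"wz":0,"claw":0},{"dx":0,"dy":1,"dz":0,"wx":0,"wy":0,"wz":0,"claw":0},{"dx":0,"dy":1,"dz":0,"wx":0,"wy":0,"wz":0,"claw":0},{"dx":0,"dy":1,"dz":0,"wx":0,"wy":0,"wz":0,"claw":0}]'
```

```text
clock: 12.08
position: [0.4478, -0.0368, 0.0822]
tool_rot: [-3.141, 0.0, 1.567]
force: [-0.4, -0.4, -0.3]
grip_width: 0.0001
finger_force: 0.0
clock: 12.58
position: [0.4883, -0.0369, 0.0825]
tool_rot: [3.141, -0.0, 1.567]
force: [-0.7, -0.1, 1.7]
grip_width: -0.0004
finger_force: 0.9
```

```bash
python3 -m handwheel '[{"dx":0,"dy":1.2,"dz":0,"wx":0,"wy":0,"wz":0,"claw":0},{"dx":0,"dy":1.5,"dz":0,"wx":0,"wy":0,"wz":0,"claw":0},{"dx":0,"dy":1.5,"dz":0,"wx":0,"wy":0,"wz":0,"claw":0},{"dx":0,"dy":1.5,"dz":0,"wx":0,"wy":0,"wz":0,"claw":0},{"dx":0,"dy":1.5,"dz":0,"wx":0,"wy":0,"wz":0,"claw":0},{"dx":0,"dy":1.2,"dz":0,"wx":0,"wy":0,"wz":0,"claw":0},{"dx":0,"dy":0.8,"dz":0,"wx":0,"wy":0,"wz":0,"claw":0},{"dx":0,"dy":0.4,"dz":0,"wx":0,"wy":0,"wz":0,"claw":0}]'
python3 - <<'E'
from h import *
b=cam('scene')['frame'][160:400,160:420]
cv2.imwrite('pics/push.png',cv2.resize(b,None,fx=2.5,fy=2.5,interpolation=cv2.INTER_CUBIC))
E
```

```text
clock: 13.58
position: [0.5838, -0.0372, 0.0822]
tool_rot: [-3.141, 0.0, 1.567]
force: [-0.3, -0.9, 0.3]
grip_width: -0.0001
finger_force: 0.6
```

View pics/push.png

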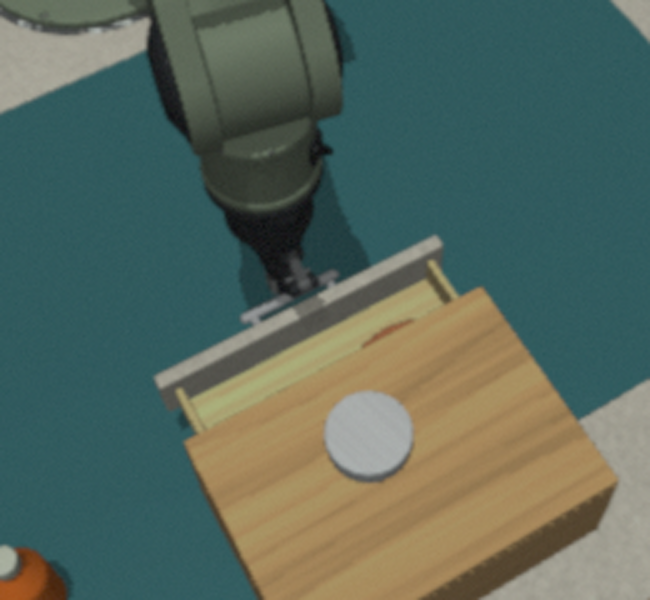

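The drawer is being pushed by the bar (front board at crop (160,385)-(440,245)) and about 6 cm remain.

```bash
python3 -m handwheel '[{"dx":0,"dy":1,"dz":0,"wx":0,"wy":0,"wz":0,"claw":0},{"dx":0,"dy":1,"dz":0,"wx":0,"wy":0,"wz":0,"claw":0},{"dx":0,"dy":1,"dz":0,"wx":0,"wy":0,"wz":0,"claw":0},{"dx":0,"dy":0.8,"dz":0,"wx":0,"wy":0,"wz":0,"claw":0},{"dx":0,"dy":0.6,"dz":0,"wx":0,"wy":0,"wz":0,"claw":0},{"dx":0,"dy":0.4,"dz":0,"wx":0,"wy":0,"wz":0,"claw":0},{"dx":0,"dy":0.3,"dz":0,"wx":0,"wy":0,"wz":0,"claw":0}]'
python3 -m handwheel '[{"dx":0,"dy":0.3,"dz":0,"wx":0,"wy":0,"wz":0,"claw":0},{"dx":0,"dy":0.2,"dz":0,"wx":0,"wy":0,"wz":0,"claw":0},{"dx":0,"dy":0,"dz":0,"wx":0,"wy":0,"wz":0,"claw":0}]'
```

```text
clock: 14.5
position: [0.6346, -0.0375, 0.0823]
tool_rot: [-3.141, 0.0, 1.567]
force: [-2.1, -2.0, 0.7]
grip_width: -0.0003
finger_force: 0.6
clock: 14.88
position: [0.6391, -0.0375, 0.0822]
tool_rot: [-3.14, -0.0, 1.567]
force: [-4.9, -0.7, 2.7]
grip_width: -0.0003
finger_force: 2.6
```

```bash
python3 -m handwheel '[{"dx":0,"dy":0.2,"dz":0,"wx":0,"wy":0,"wz":0,"claw":0},{"dx":0,"dy":0,"dz":0,"wx":0,"wy":0,"wz":0,"claw":0}]'
python3 -m handwheel '[{"dx":0,"dy":0.2,"dz":0,"wx":0,"wy":0,"wz":0,"claw":0},{"dx":0,"dy":0,"dz":0,"wx":0,"wy":0,"wz":0,"claw":0}]'
```

```text
clock: 15.12
position: [0.6394, -0.0375, 0.0821]
tool_rot: [-3.137, -0.0, 1.567]
force: [-16.1, 1.1, 10.6]
grip_width: 0.0001
finger_force: 9.6
clock: 15.38
position: [0.6398, -0.0376, 0.0819]
tool_rot: [-3.133, -0.001, 1.566]
force: [-27.6, 0.8, 19.0]
grip_width: -0.0
finger_force: 16.7
```

The force rises while the tool stays put, so the drawer is at its stop. I back off and look.

```bash
python3 -m handwheel '[{"dx":0,"dy":-0.5,"dz":0,"wx":0,"wy":0,"wz":0,"claw":0},{"dx":0,"dy":-1.5,"dz":0,"wx":0,"wy":0,"wz":0,"claw":0},{"dx":0,"dy":-4,"dz":0,"wx":0,"wy":0,"wz":0,"claw":0},{"dx":0,"dy":-4,"dz":-3,"wx":0,"wy":0,"wz":0,"claw":0},{"dx":0,"dy":-3,"dz":-4,"wx":0,"wy":0,"wz":0,"claw":0},{"dx":0,"dy":0,"dz":-4,"wx":0,"wy":0,"wz":0,"claw":0},{"dx":0,"dy":0,"dz":0,"wx":0,"wy":0,"wz":0,"claw":0},{"dx":0,"dy":0,"dz":0,"wx":0,"wy":0,"wz":0,"claw":0}]'
python3 - <<'E'
from h import *
b=cam('scene')['frame'][160:460,120:470]
cv2.imwrite('pics/end.png',cv2.resize(b,None,fx=2,fy=2,interpolation=cv2.INTER_CUBIC))
E
```

```text
clock: 16.38
position: [0.5136, -0.0367, 0.1921]
tool_rot: [3.141, -0.0, 1.567]
force: [-0.8, 0.9, -0.6]
grip_width: -0.0003
finger_force: 0.0
```

View pics/end.png

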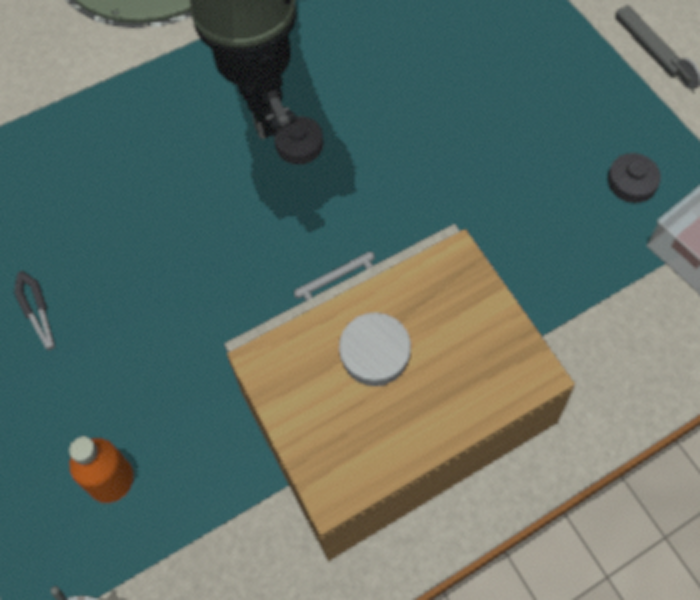

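The drawer is shut: the front board is flush with the top board at crop (230,350)-(460,230). The bystanders are in place and the gripper is clear.

```bash
python3 -c "from workcell import job_done; print(job_done())"
```

```text
the job is handed in; nothing more can be done
None
```

The shears lie flat and crossways in the front compartment, the drawer was pushed gently to its stop, the other things look undisturbed, and the job is handed in (no verdict was returned).

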